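# Roll a sealing sheet home on a sample plate

### The arm

A 7-joint arm with a two-finger parallel gripper is mounted at the origin on the work surface. World frame = base frame: x ahead of the robot, y to its left, z up, the work surface at z = 0. Lengths are in m, angles in rad, forces in N, time in s.
With the tool pointing down it reaches from about 0.4 to 0.85 m from the base axis. Payload 4.5 kg.
Tool frame: the origin (TCP) lies midway between the tips of the shut fingers; the grasp point (between the pads) lies 19 mm behind it; z points along the fingers, y is the direction in which the jaws open and shut (so a half turn about z gives the same grasp; the last joint's range is limited). The gripper opens to 88 mm and grips with 3 to 60 N. Pads are 18 mm wide; open, the fingers measure 123 mm over their backs; the gripper's body (75 mm by 187 mm) begins 45 mm behind the grasp point.
Start: joints at [-1.123, 0.689, -0.195, 1.565, 0.157, 0.902, -0.215], TCP at [0.251, 0.572, 0.239] pointing down, gripper open.
Joint ranges: [-3.01, 3.01], [-0.46, 2.08], [-1.47, 1.51], [0.13, 2.56], [-1, 4.14], [0.04, 2.09], [-2.66, 2.66]. Speed limits (rad/s): [2.57, 2.57, 3.14, 3.14, 3.14, 3.14, 3.14].

### API

Orientations are given as a unit quaternion [x, y, z, w].
In Python, from plant import r gives the robot as it stands. The module is installed in compiled form; this text tells all that it offers.
- The arm moves only by the tool carry_out, never from a script. Its argument "commands" is a list of rows, each a list of 6 numbers: the shift along the tool's x, y, z in m, then the turn, a rotation vector about the tool's x, y, z in degrees. In form: [[dx, dy, dz, wx, wy, wz], ...]. A call has 1 to 12 rows; each row is the pose to reach, as a shift and turn from the pose commanded when the call began, along the tool's axes at that moment; what a row does not reach only later rows make up. A row lasts 1/10 s, in which the tool goes at most 50 mm and 8.59 degrees, less where a joint would pass 70% of its speed; a pose out of reach is approached as far as the arm can. A call with a gripper value outside its range is refused whole. "fingers" is the closure in counts, from 0 (fully open) to 255 (shut), set as the call begins (left out, the last holds). The fingers move at their own pace and stop on an object; "grip_force" is the grip in N (left out, the last holds). Time passes only in rows, so rows that repeat a pose let the fingers close. It gives the time, the measured TCP pose, the force and the opening at its end, in the units of the state.
- r.get_state(): the state, without advancing time (a new reading comes with each control period).
- r.snapshot(name): name is "side" or "top" or "wrist"; returns a dict with "img" (400x640x3 uint8, blue, green, red), "intrinsics" (3x3 intrinsics, pixels), "k1" (the pictures are not rectified: a ray, as slopes to the right and down, at radius r is drawn at 1 + k1 r^2 times it, then the intrinsics apply), "extrinsics" (4x4, takes a point from camera to world coordinates); the wrist camera has in their place "tool_from_camera" (4x4, takes a point from camera to tool coordinates, whose origin is the TCP and whose axes are the flange's). Camera axes: x right, y down, z forward; pixel columns grow to the right and rows downward; lengths in m; the calibration is good to about 2 mm. A picture is of the moment at which its call begins: read the wrist's pose just before it. There is no depth.
- r.finish_job(): hands the job in, once; it reports no verdict.
Trained networks look in a picture, given as the dict that the camera call returned (one of the last four; its "shot" number tells which), for a name from the list of things; names that differ only in an ending like _2 or _b are one class to them, and where a whole thing is asked for, a point or a joint stands for the part that bears it (a point fixed in the world has none). Each returns a list of dicts, best first, with "p" (0 to 1); they miss things now and then, are a little off and sometimes report something else, mostly with a low value. They report only what shows in the picture. A call takes as long as a camera call. They do not tell look-alikes from the thing itself.
- r.spot_in(picture, label): "xyz" ([x, y, z] in m, in world coordinates, good to about 4 mm: the middle of the surface that is visible of it).
- r.spot_point(picture, label): "xyz" ([x, y, z] in m, in world coordinates, good to about 4 mm: a listed point, or the origin of a listed thing).
The state is a dict: "clock": time; "q": joint angles; "qd": joint speeds; "joint_torque": joint torques, N m; "tool_pos": TCP position; "eef_rot": TCP orientation; "contact_force": force on the tool from outside, world axes, zero at the start; "moment": the same for the moment, N m; "opening": opening from 0.0 (shut) to 1.0 (fully open).
Only numpy, scipy, OpenCV 4.12 (cv2) and the standard library are available. Lean on these libraries where they do the work, as an engineer would, in place of code of your own. Each camera call takes 0.05 s, during which the arm holds its last target.

### The job

Take the hand roller from its cradle and roll it along the sample plate, from one end of the sealing sheet to the other, with a steady, moderate downward push (about 12 N, never more than 25 N) so that all eight bands are pressed fully home. Press the sheet with the roller only, then hang the roller back in its cradle, upright, and let go; leave the tape, the jar and the tip box alone.

Things in the scene. Friction and masses are not known exactly. Their poses are not given: they have to be found in the camera images.
- nest_center (a point): Blue holder (nest) fixed to the bench, 150 x 108 mm, 22 mm high; the point is the centre of its open top, level with its top edges. x along the 150 mm side, z up. A grey sample plate, 127 x 85 mm, sits centred in it, under a stiff sealing sheet, 108 mm along x by 76 mm along y, scored into eight yellow and orange bands side by side along x, each 13 x 76 x 2.5 mm.
- sheet_end0 (a point): A point of the nest, level with its top edges, under the middle of the sheet's band 0. Plates differ much in height: the top of a band pressed home lies 19 to 36 mm above this point, the same all along the sheet (not measured: find it by touch); a loose band stands up to 3.5 mm higher. The plate rests on springs: it gives about 1 mm per 12 N.
- sheet_end7 (a point): The same under the middle of band 7, the other end of the sheet, 94.5 mm from sheet_end0.
- band0 (a joint): Band 0 of the sealing sheet, its middle 47.2 mm from the nest's centre towards -x of the nest: how far it is pressed down, 0 = loose and proud, 0.0035 m = fully home. Moves only straight down, against about 5 N of friction, and stays where it is pushed.
- band1 (a joint): Band 1 of the sealing sheet, its middle 33.8 mm from the nest's centre towards -x of the nest: how far it is pressed down, 0 = loose and proud, 0.0035 m = fully home. Moves only straight down, against about 5 N of friction, and stays where it is pushed.
- band2 (a joint): Band 2 of the sealing sheet, its middle 20.2 mm from the nest's centre towards -x of the nest: how far it is pressed down, 0 = loose and proud, 0.0035 m = fully home. Moves only straight down, against about 5 N of friction, and stays where it is pushed.
- band3 (a joint): Band 3 of the sealing sheet, its middle 6.8 mm from the nest's centre towards -x of the nest: how far it is pressed down, 0 = loose and proud, 0.0035 m = fully home. Moves only straight down, against about 5 N of friction, and stays where it is pushed.
- band4 (a joint): Band 4 of the sealing sheet, its middle 6.8 mm from the nest's centre towards +x of the nest: how far it is pressed down, 0 = loose and proud, 0.0035 m = fully home. Moves only straight down, against about 5 N of friction, and stays where it is pushed.
- band5 (a joint): Band 5 of the sealing sheet, its middle 20.2 mm from the nest's centre towards +x of the nest: how far it is pressed down, 0 = loose and proud, 0.0035 m = fully home. Moves only straight down, against about 5 N of friction, and stays where it is pushed.
- band6 (a joint): Band 6 of the sealing sheet, its middle 33.8 mm from the nest's centre towards +x of the nest: how far it is pressed down, 0 = loose and proud, 0.0035 m = fully home. Moves only straight down, against about 5 N of friction, and stays where it is pushed.
- band7 (a joint): Band 7 of the sealing sheet, its middle 47.2 mm from the nest's centre towards +x of the nest: how far it is pressed down, 0 = loose and proud, 0.0035 m = fully home. Moves only straight down, against about 5 N of friction, and stays where it is pushed.
- roller_grip (a point): Centre of the hand roller's upright green handle, 36 (x) by 26 (y) by 56 mm tall, to be taken from above across the 26 mm. Under it a steel guard, 96 (x) by 76 (y) mm, top 28 and underside 34 mm below this point; below that a free-turning black rubber wheel, 36 mm diameter, 80 mm long along x (it rolls along y), lowest line 78 mm below this point. Mass 0.2 to 0.35 kg.
- wheel (a joint): Turning angle of the roller's wheel about its axle, rad, 0 at the start; 1 rad is 18 mm of rolling.
- cradle_center (a point): Aluminium cradle fixed to the bench: two rails along x, 120 mm long, 48 mm apart inside, tops 50 mm above the bench. The point is midway between them, level with their tops. The roller's guard rests on the rails, wheel hanging between them (6 mm to spare each side, 8 mm to each end plate), roller x along cradle x, its grip point then 34 mm above this point.
- tape_mid (a point): Yellow roll of tape lying flat, 92 mm diameter, 24 mm high; its centre. Bystander.
- amber_mid (a point): Small amber jar, 48 mm diameter, 75 mm high; its centre. Bystander.
- tipbox_mid (a point): Blue pipette-tip box with a white lid, 80 x 115 mm, 50 mm high; its centre. Bystander.
Not all that is in view belongs to the job. Of the things that look like the part that bears band0, the middle-sized one is meant.

How it is judged:
On the way, in this order (a step that is already met when the one before it is completed fails the run):
1. the roller is lifted out of its cradle (z of roller_grip in the frame of cradle_center above 0.06 m), for 0.1 s.
2. one end band is pressed home by the roller while the middle and the other end are still loose (((value of joint band0 above 0.0026 m and value of joint each of band3, band4, band5, band6, band7 below 0.0018 m) or (value of joint band7 above 0.0026 m and value of joint each of band4, band3, band2, band1, band0 below 0.0018 m))), for 0.05 s.
3. the wheel has rolled at least 45 mm while pressing on the sheet with more than 4 N, and the last band is not yet home ((value of joint wheel above 2.5 rad or value of joint wheel below -2.5 rad) and contact force between wheel and plate above 4 N), for 0.1 s.
4. all eight bands are pressed home (value of joint each of band0, band1, band2, band3, band4, band5, band6, band7 above 0.0026 m), for 0.1 s.
At the end, for the whole second after the job is handed in: All eight bands are at least 2.6 mm of 3.5 mm down; the roller hangs in its cradle at rest, released and upright (within 0.08 rad), its grip point within 13 mm of the cradle's centre in plan and 30 to 38 mm above it (all of step 4 and horizontal distance between roller_grip and cradle_center below 0.013 m and z of roller_grip in the frame of cradle_center between 0.03 and 0.038 m and angle between roller_grip's own z axis and vertical below 0.08 rad and angle between the x axis of roller_grip and the x axis of cradle_center, either way round below 0.2 rad and linear speed of roller below 0.02 m/s and contact force between the fingers and roller below 0.1 N); the robot touches nothing.
It fails at once if the roller pushes on the plate or sheet with more than 25 N (contact force between roller and plate above 25 N).
It fails at once if the fingers or the arm touch the plate or sheet (contact force between any of the fingers, the arm and plate above 0.5 N).
It fails at once if the tape is disturbed (moved more than 15 mm) (distance of tape_mid from where it was at the start of the episode above 0.015 m).
It fails at once if the jar is disturbed (moved more than 15 mm) (distance of amber_mid from where it was at the start of the episode above 0.015 m).
It fails at once if the tip box is disturbed (moved more than 15 mm) (distance of tipbox_mid from where it was at the start of the episode above 0.015 m).
It also fails if it takes over 67 s, if anything falls off the work surface, if the arm or the gripper's body presses on something with over 40 N, if the wrist force passes 120 N, or if a joint passes its speed limit or range.

## Working session

There is one attempt and no reset: what is moved stays moved. The work goes in short steps, Python scripts to look and compute and a tool call to move; the robot and the scene stay as the last step left them, time stands still between calls to the robot, and variables do not carry over. Pictures are saved under pics/ and viewed, and the job is handed in when it is done.

Besides the shell and the picture viewer there is one more tool, called in YAML: its name, and indented under it one key for each argument. carry_out: Moves the arm, as the interface text tells. Its arguments: {"type":"object","properties":{"commands":{"type":"array","items":{"type":"array","items":{"type":"number"}}},"fingers":{"type":"number"},"grip_force":{"type":"number"}},"required":["commands"]}

```bash
mkdir -p pics
python3 - <<'E'
from plant import r
import cv2, numpy as np
s=r.get_state()
for k in s: print(k,np.round(s[k],3))
for n in ["side","top","wrist"]:
    p=r.snapshot(n); cv2.imwrite(f"pics/{n}0.png",p["img"])
    print(n,{k:(np.round(v,4).tolist() if k!="img" else 0) for k,v in p.items()})
    for l in ["nest_center","sheet_end0","sheet_end7","roller_grip","cradle_center","tape_mid","amber_mid","tipbox_mid"]:
        try: print(l,[(round(d["p"],2),np.round(d["xyz"],4).tolist()) for d in r.spot_point(p,l)][:5])
        except Exception as e: print(l,e)
    for l in ["band0","roller_grip"]:
        try: print("in",l,[(round(d["p"],2),np.round(d["xyz"],4).tolist()) for d in r.spot_in(p,l)][:5])
        except Exception as e: print(l,e)
E
```

```text
clock 0.0
q [-1.123  0.69  -0.195  1.566  0.157  0.903 -0.215]
qd [ 0.     0.001 -0.001  0.001 -0.001  0.001  0.001]
joint_torque [ 1.0000e-03 -5.2756e+01 -1.2660e+00 -1.5343e+01 -5.3000e-02  7.0000e-03
  0.0000e+00]
tool_pos [0.251 0.572 0.238]
eef_rot [ 0.205  0.979 -0.001 -0.   ]
contact_force [-1.06   0.24   0.552]
moment [-0.007  0.001 -0.005]
opening 1.0
side {'img': 0, 'intrinsics': [[368.9183, 0.0, 316.3241], [0.0, 368.9183, 196.491], [0.0, 0.0, 1.0]], 'k1': -0.0651, 'extrinsics': [[0.9528, -0.2157, 0.2137, 0.3686], [-0.3029, -0.6271, 0.7176, -0.6491], [-0.0208, -0.7484, -0.6629, 0.6797], [0.0, 0.0, 0.0, 1.0]], 'shot': 1}
nest_center []
sheet_end0 [(0.82, [0.5531, -0.2607, 0.025])]
sheet_end7 [(0.82, [0.5531, -0.2607, 0.025])]
roller_grip [(0.71, [0.5038, 0.1603, 0.0822])]
cradle_center [(0.68, [0.5051, 0.1572, 0.0459])]
tape_mid [(0.81, [0.738, 0.0196, 0.0146])]
amber_mid [(0.82, [0.72, 0.24, 0.0392])]
tipbox_mid [(0.91, [0.7372, -0.2197, 0.0277]), (0.42, [0.5552, -0.2574, 0.0204])]
in band0 [(0.84, [0.4193, -0.0723, 0.0504]), (0.78, [0.4195, -0.0515, 0.0521]), (0.75, [0.576
[... 807 characters left out ...]
, [0.427, -0.0197, 0.0513]), (0.87, [0.4191, -0.0533, 0.0543]), (0.8, [0.5796, -0.1649, 0.0409]), (0.8, [0.4364, 0.0129, 0.0463]), (0.79, [0.5601, -0.231, 0.047])]
in roller_grip [(0.82, [0.501, 0.1575, 0.0543]), (0.62, [0.4865, 0.1314, 0.0059]), (0.44, [0.7378, 0.0254, 0.0272])]
wrist {'img': 0, 'intrinsics': [[328.2808, 0.0, 320.2236], [0.0, 328.2808, 198.4348], [0.0, 0.0, 1.0]], 'k1': 0.0162, 'tool_from_camera': [[0.0008, -0.966, -0.2584, 0.0661], [1.0, 0.0006, 0.0009, -0.0007], [-0.0007, -0.2584, 0.966, -0.1453], [0.0, 0.0, 0.0, 1.0]], 'shot': 3}
nest_center []
sheet_end0 []
sheet_end7 []
roller_grip []
cradle_center []
tape_mid []
amber_mid []
tipbox_mid []
in band0 []
in roller_grip []
```

View pics/side0.png

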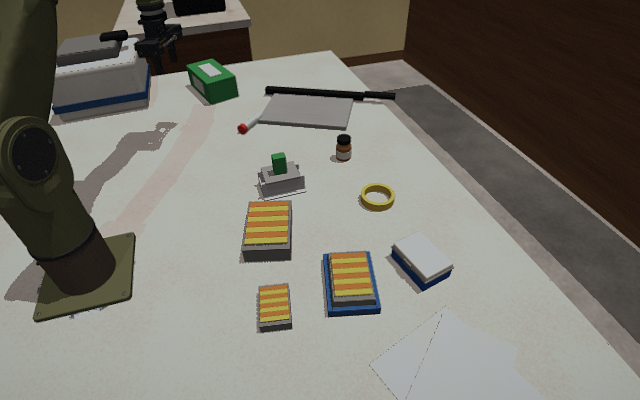

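View pics/top0.png

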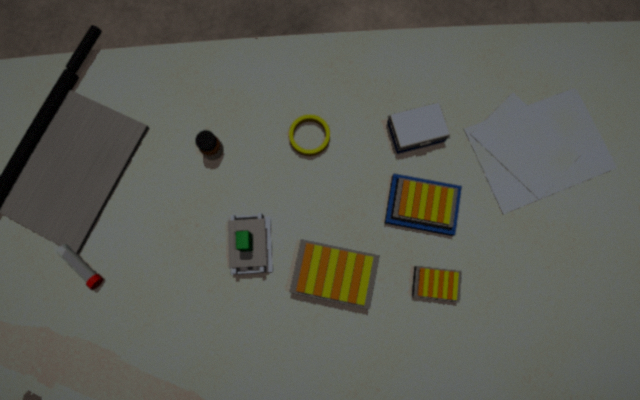

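Run:
```python
import cv2
def c(n,x0,y0,w,h,s,o):
    a=cv2.imread(f"pics/{n}0.png")[y0:y0+h,x0:x0+w]
    cv2.imwrite(f"pics/{o}.png",cv2.convertScaleAbs(cv2.resize(a,None,fx=s,fy=s,interpolation=cv2.INTER_CUBIC),alpha=1.3,beta=20))
c("top",375,165,100,75,8,"tn")
c("top",215,205,70,75,8,"tc")
c("side",310,240,80,80,7,"sn")
c("side",245,140,75,65,8,"sc")
```

```text
(no output)
```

View pics/tn.png

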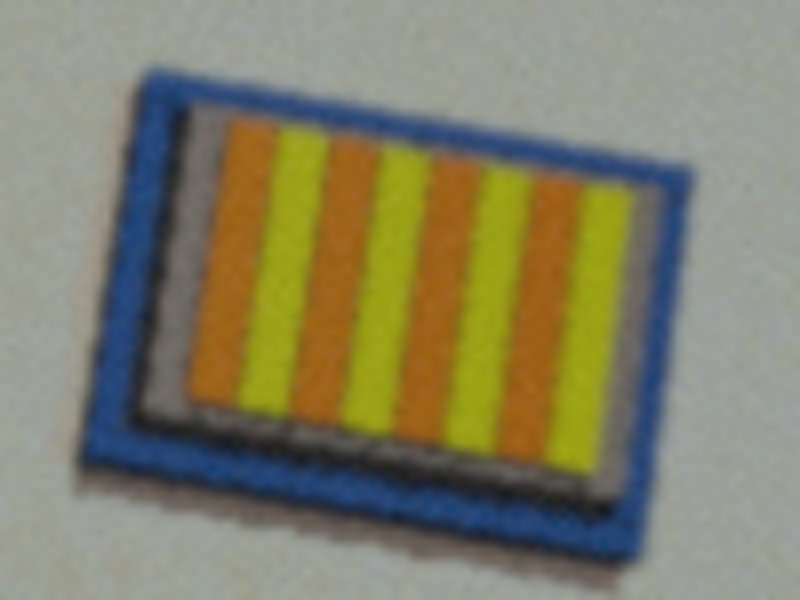

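View pics/tc.png

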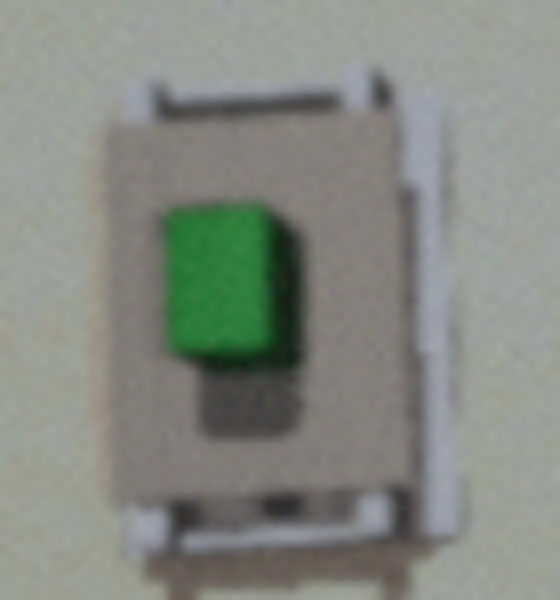

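View pics/sn.png

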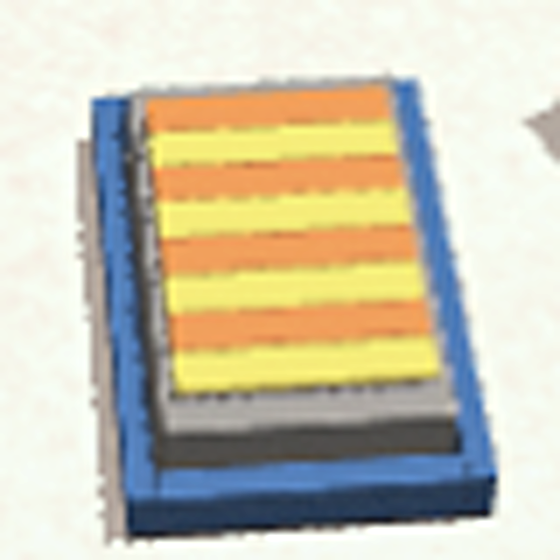

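View pics/sc.png

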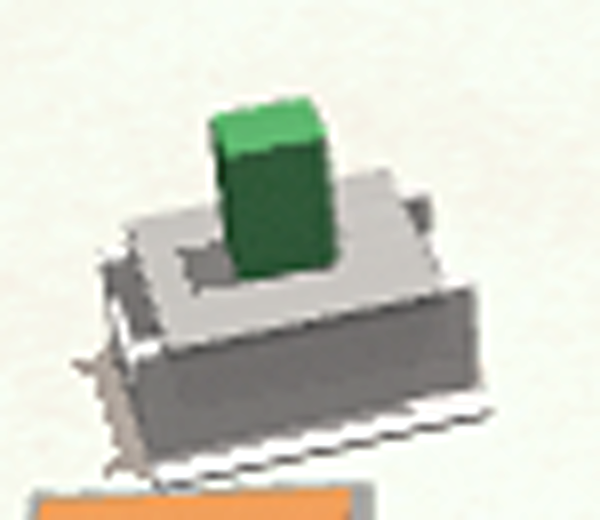

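```bash
cat > h.py <<'E'
import numpy as np, cv2
from scipy.optimize import least_squares
C={"side":dict(K=[[368.9183,0,316.3241],[0,368.9183,196.491],[0,0,1]],k1=-0.0651,T=[[0.9528,-0.2157,0.2137,0.3686],[-0.3029,-0.6271,0.7176,-0.6491],[-0.0208,-0.7484,-0.6629,0.6797],[0,0,0,1]]),
"top":dict(K=[[465.5952,0,322.7972],[0,465.5952,192.7421],[0,0,1]],k1=-0.0834,T=[[-0.0627,-0.9757,0.2098,0.396],[-0.998,0.0625,-0.0075,0.007],[-0.0058,-0.2098,-0.9777,0.9946],[0,0,0,1]])}
def proj(cam,P):
    T=np.array(C[cam]["T"]);K=np.array(C[cam]["K"])
    p=(np.asarray(P)-T[:3,3])@T[:3,:3]
    s=p[:,:2]/p[:,2:]; s=s*(1+C[cam]["k1"]*(s**2).sum(1,keepdims=True))
    return s*[K[0,0],K[1,1]]+K[:2,2]
def rect(c,yaw,a,b,z):  # corners (+,+),(+,-),(-,-),(-,+)
    L=np.array([[a,b],[a,-b],[-a,-b],[-a,b]])/2
    R=np.array([[np.cos(yaw),-np.sin(yaw)],[np.sin(yaw),np.cos(yaw)]])
    return np.c_[L@R.T+c,np.full(4,z)]
E
python3 - <<'E'
from h import *
def cr(p,x0,y0,s): return (np.array(p,float)+.5)/s-.5+[x0,y0]
# corner order: world far-left(+x,+y), far-right(+x,-y), near-right, near-left ; a along x, b along y
obs={"nest":dict(top=cr([[148,70],[692,170],[640,556],[84,455]],375,165,8),side=cr([[92,98],[418,80],[495,478],[127,502]],310,240,7)[[1,2,3,0]],dim=(.108,.150),z=.022),
"sheet":dict(top=cr([[232,120],[634,185],[598,472],[188,402]],375,165,8),side=cr([[147,100],[390,85],[440,375],[175,393]],310,240,7)[[1,2,3,0]],dim=(.076,.108),z=None),
"guard":dict(top=cr([[105,120],[400,125],[412,490],[110,500]],215,205,8),side=cr([[130,225],[390,172],[440,285],[165,350]],245,140,8)[[1,2,3,0]],dim=(.096,.076),z=.056),
"handle":dict(top=cr([[168,208],[268,202],[272,352],[175,355]],215,205,8),side=cr([[212,120],[308,97],[325,138],[222,158]],245,140,8)[[1,2,3,0]],dim=(.036,.026),z=.112)}
for n,o in obs.items():
  for cams in (["top"],["side"],["top","side"]):
    def f(v,zz=None):
        z=v[3] if o["z"] is None else o["z"]
        return np.concatenate([(proj(c,rect(v[:2],v[2],*o["dim"],z))-o[c]).ravel() for c in cams])
    x0=[.57 if n in("nest","sheet") else .5,-.2 if n in("nest","sheet") else .16,0,.06][:4 if o["z"] is None else 3]
    s=least_squares(f,x0,loss="soft_l1")
    print(n,cams,np.round(s.x,4),"deg",round(np.degrees(s.x[2]),2),"rms",round(np.sqrt((s.fun**2).mean()),2))
E
```

```text
nest ['top'] [ 0.5678 -0.2133 -0.2508] deg -14.37 rms 0.31
nest ['side'] [ 0.5677 -0.2153 -0.2567] deg -14.71 rms 0.32
nest ['top', 'side'] [ 0.5678 -0.2142 -0.2536] deg -14.53 rms 0.44
sheet ['top'] [ 0.5681 -0.2146 -0.2369  0.0435] deg -13.57 rms 0.24
sheet ['side'] [ 0.5679 -0.2166 -0.2619  0.0462] deg -15.01 rms 0.22
sheet ['top', 'side'] [ 0.5683 -0.2147 -0.2483  0.0434] deg -14.22 rms 0.37
guard ['top'] [ 0.5039  0.1602 -0.0212] deg -1.22 rms 0.64
guard ['side'] [ 0.5053  0.1583 -0.0135] deg -0.77 rms 0.53
guard ['top', 'side'] [ 0.5045  0.1599 -0.0179] deg -1.02 rms 0.68
handle ['top'] [ 0.5043  0.1594 -0.0031] deg -0.18 rms 0.47
handle ['side'] [ 0.5045  0.1559 -0.0074] deg -0.43 rms 0.36
handle ['top', 'side'] [ 0.5044  0.1587 -0.0027] deg -0.15 rms 0.56
```

```bash
cat >> h.py <<'E'
from scipy.spatial.transform import Rotation as R
def Rt(yaw): # tool down, tool y along roller y, roller yaw deg
    a=np.radians(yaw); y=np.array([-np.sin(a),np.cos(a),0]); z=np.array([0,0,-1.]); return R.from_matrix(np.c_[np.cross(y,z),y,z])
def rel(p0,q0,p1,yaw):
    R0=R.from_quat(q0)
    return np.round(R0.inv().apply(np.array(p1)-p0),4),np.round((R0.inv()*Rt(yaw)).as_rotvec(degrees=True),2)
def now(p1,yaw):
    from plant import r
    s=r.get_state(); print(s["clock"],"pos",np.round(s["tool_pos"],4),"F",np.round(s["contact_force"],2),"M",np.round(s["moment"],2),"op",s["opening"])
    Rn=R.from_quat(s["eef_rot"]); print("tool y",np.round(Rn.as_matrix()[:,1],4),"z",np.round(Rn.as_matrix()[:,2],4))
    print(*rel(s["tool_pos"],s["eef_rot"],p1,yaw))
E
python3 -c "
from h import *
now([.5044,.159,.2],-.6)"
```

```text
1.65 pos [0.2513 0.5723 0.2388] F [-0.26  0.58 -0.13] M [ 0.03  0.04 -0.08] op 0.9966989176366265
tool y [4.021e-01 9.156e-01 1.000e-04] z [ 1.e-04  1.e-04 -1.e+00]
[-0.3979 -0.2767  0.0387] [ 1.000e-02  0.000e+00 -2.311e+01]
```

carry_out:
  commands:
    - [-0.02,-0.014,0.002,0,0,-1]
    - [-0.055,-0.038,0.005,0,0,-3]
    - [-0.095,-0.066,0.01,0,0,-6]
    - [-0.135,-0.094,0.014,0,0,-8]
    - [-0.175,-0.122,0.018,0,0,-10.5]
    - [-0.215,-0.15,0.022,0,0,-13]
    - [-0.255,-0.178,0.026,0,0,-15.5]
    - [-0.295,-0.205,0.029,0,0,-18]
    - [-0.33,-0.23,0.032,0,0,-20]
    - [-0.362,-0.252,0.035,0,0,-22]
    - [-0.387,-0.269,0.038,0,0,-23.1]
    - [-0.398,-0.2767,0.0387,0,0,-23.1]
  fingers: 0

```text
clock: 2.85
tool_pos: [0.506, 0.1553, 0.1996]
eef_rot: [0.008, 1.0, -0.001, 0.0]
contact_force: [-0.6, -0.1, 0.6]
opening: 1.003
```

Run:
```python
from h import *
from plant import r
now([.5044,.159,.067],-.6)
s=r.get_state(); p=r.snapshot("wrist"); cv2.imwrite("pics/w1.png",p["img"])
T=np.array(p["tool_from_camera"]);K=p["intrinsics"];print(K[0,0])
for z in (.112,.056):
  L=rect([.5044,.159],np.radians(-.6),*((.036,.026) if z>.1 else (.096,.076)),z)
  t=R.from_quat(s["eef_rot"]).inv().apply(L-s["tool_pos"]); c=(t-T[:3,3])@T[:3,:3]; u=c[:,:2]/c[:,2:]; u*=1+p["k1"]*(u**2).sum(1,keepdims=True)
  print(np.round(u*K[0,0]+K[:2,2],1).tolist())
for l in ["roller_grip","cradle_center"]: print(l,[(round(d["p"],2),np.round(d["xyz"],4).tolist()) for d in r.spot_point(p,l)][:3])
```

```text
2.85 pos [0.506  0.1553 0.1996] F [-0.57 -0.06  0.62] M [ 0.03  0.03 -0.01] op 1.003205591706478
tool y [ 0.0159  0.9999 -0.0017] z [ 2.0e-04 -1.7e-03 -1.0e+00]
[0.0017 0.0039 0.1326] [-0.1   0.01 -0.31]
328.2808458950384
[[343.5, 224.5], [308.8, 224.7], [308.1, 177.5], [344.1, 177.4]]
[[365.6, 234.6], [284.6, 234.9], [281.0, 130.7], [369.1, 130.2]]
roller_grip [(0.69, [0.5096, 0.1585, 0.0836])]
cradle_center []
```

View pics/w1.png

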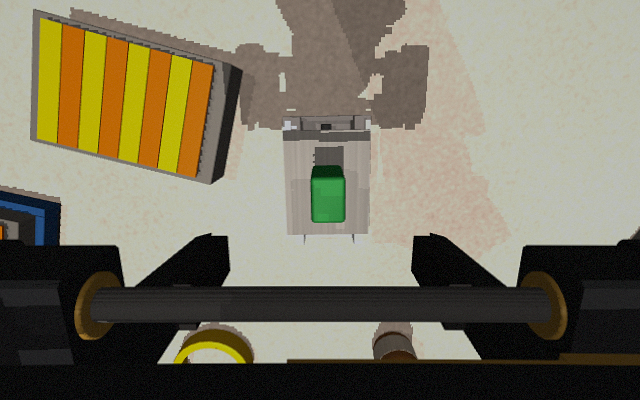

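carry_out:
  commands:
    - [0,0,0.01,0,0,0]
    - [0,0,0.03,0,0,0]
    - [0,0,0.055,0,0,0]
    - [0,0,0.08,0,0,0]
    - [0,0,0.1,0,0,0]
    - [0,0,0.115,0,0,0]
    - [0,0,0.125,0,0,0]
    - [0,0,0.13,0,0,0]
    - [0,0,0.133,0,0,0]
    - [0,0,0.133,0,0,0]
    - [0,0,0.133,0,0,0]

```text
clock: 4.1
tool_pos: [0.5048, 0.1591, 0.0675]
eef_rot: [0.005, 1.0, 0.0, 0.0]
contact_force: [0.5, 0.7, -0.3]
opening: 0.999
```

Run:
```python
from h import *
from plant import r
now([.5044,.159,.067],-.6)
p=r.snapshot("side"); cv2.imwrite("pics/s2.png",cv2.resize(p["img"][90:230,210:350],None,fx=4,fy=4))
```

```text
4.1 pos [0.5048 0.1591 0.0675] F [ 0.48  0.66 -0.33] M [0.03 0.   0.01] op 0.9993596188309856
tool y [1.070e-02 9.999e-01 5.000e-04] z [ 1.e-03  5.e-04 -1.e+00]
[ 0.0004 -0.0001  0.0005] [ 0.03  0.06 -0.01]
```

View pics/s2.png

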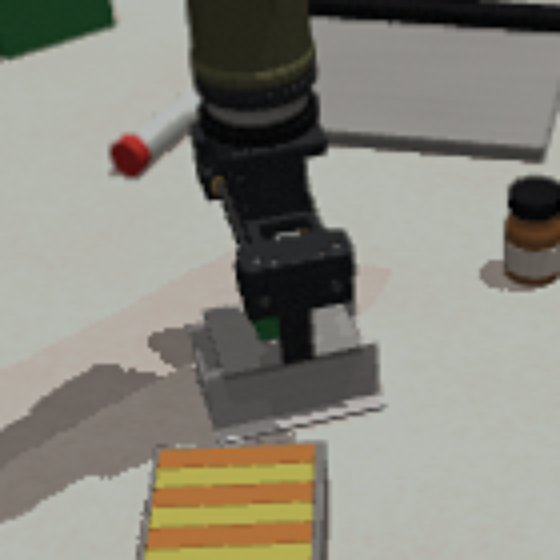

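carry_out:
  commands:
    - [0,0,0,0,0,0]
    - [0,0,0,0,0,0]
    - [0,0,0,0,0,0]
    - [0,0,0,0,0,0]
    - [0,0,0,0,0,0]
    - [0,0,0,0,0,0]
    - [0,0,0,0,0,0]
    - [0,0,0,0,0,0]
    - [0,0,0,0,0,0]
    - [0,0,0,0,0,0]
  fingers: 255
  grip_force: 55

```text
clock: 5.15
tool_pos: [0.5045, 0.1592, 0.067]
eef_rot: [0.005, 1.0, 0.0, 0.0]
contact_force: [-0.3, 1.8, -0.1]
opening: 0.291
```

Run:
```python
from h import *
now([.5044,.159,.067],-.6)
```

```text
5.15 pos [0.5045 0.1592 0.067 ] F [-0.33  1.8  -0.07] M [ 0.22 -0.06 -0.  ] op 0.2913055818404222
tool y [1.040e-02 9.999e-01 5.000e-04] z [ 2.e-04  5.e-04 -1.e+00]
[ 0.0001 -0.0002  0.    ] [0.03 0.01 0.01]
```

carry_out:
  commands:
    - [0,0,-0.002,0,0,0]
    - [0,0,-0.007,0,0,0]
    - [0,0,-0.015,0,0,0]
    - [0,0,-0.028,0,0,0]
    - [0,0,-0.043,0,0,0]
    - [0,0,-0.06,0,0,0]
    - [0,0,-0.078,0,0,0]
    - [0,0,-0.093,0,0,0]
    - [0,0,-0.103,0,0,0]
    - [0,0,-0.108,0,0,0]
    - [0,0,-0.11,0,0,0]
    - [0,0,-0.11,0,0,0]

```text
clock: 6.35
tool_pos: [0.5043, 0.1587, 0.1769]
eef_rot: [0.005, 1.0, -0.0, -0.0]
contact_force: [-0.0, 0.1, -2.5]
opening: 0.291
```

Run:
```python
from h import *
from plant import r
d=np.array([np.sin(np.radians(14.4)),np.cos(np.radians(14.4))])
c=np.array([.568,-.2146])
# start band: end nearest robot left (+d end) ; target 
for k in (.0473,-.0473): print(k,c+k*d)
now([*(c+.0473*d),.177],-14.4)
p=r.snapshot("side"); cv2.imwrite("pics/s3.png",cv2.resize(p["img"][60:260,180:380],None,fx=3,fy=3))
```

```text
0.0473 [ 0.57976303 -0.16878602]
-0.0473 [ 0.55623697 -0.26041398]
6.35 pos [0.5043 0.1587 0.1769] F [-0.04  0.11 -2.52] M [-0.    0.01  0.01] op 0.29145651237416376
tool y [ 1.060e-02  9.999e-01 -2.000e-04] z [-4.e-04 -2.e-04 -1.e+00]
[-7.900e-02 -3.267e-01 -1.000e-04] [-1.000e-02 -2.000e-02  1.379e+01]
```

View pics/s3.png

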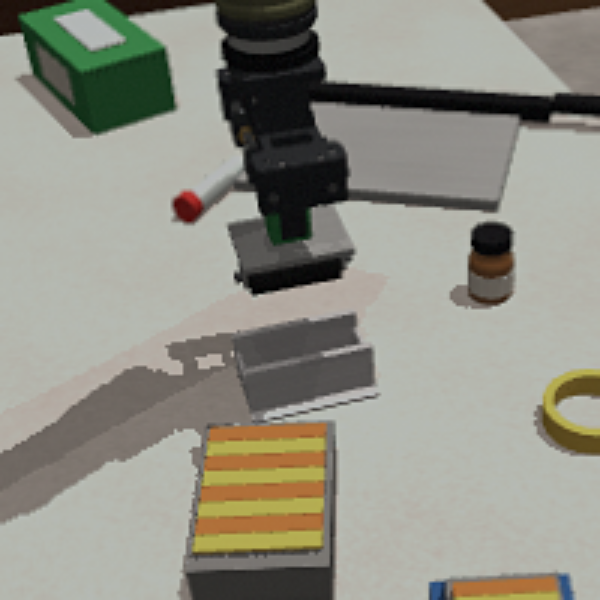

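carry_out:
  commands:
    - [-0.004,-0.014,0,0,0,1]
    - [-0.011,-0.044,0,0,0,2]
    - [-0.02,-0.08,0,0,0,4]
    - [-0.029,-0.117,0,0,0,5.5]
    - [-0.038,-0.154,0,0,0,7]
    - [-0.047,-0.191,0,0,0,8.5]
    - [-0.056,-0.228,0,0,0,10]
    - [-0.065,-0.262,0,0,0,11.5]
    - [-0.072,-0.29,0,0,0,12.5]
    - [-0.077,-0.311,0,0,0,13.4]
    - [-0.0798,-0.3231,0,0,0,13.8]
    - [-0.0798,-0.3231,0,0,0,13.8]

```text
clock: 7.6
tool_pos: [0.5802, -0.1681, 0.1763]
eef_rot: [0.128, 0.992, -0.001, -0.0]
contact_force: [-0.4, -0.2, -2.5]
opening: 0.293
```

Run:
```python
from h import *
from plant import r
now([.5807,-.1652,.177],-14.4)
for n in ("side","top"):
  p=r.snapshot(n); a=p["img"][170:330,280:440] if n=="side" else p["img"][120:280,340:500]
  cv2.imwrite(f"pics/{n}4.png",cv2.resize(a,None,fx=3.7,fy=3.7,interpolation=cv2.INTER_CUBIC))
```

```text
7.6 pos [ 0.5802 -0.1681  0.1763] F [-0.45 -0.15 -2.54] M [-0.03  0.06  0.04] op 0.29321240987874886
tool y [ 0.253   0.9675 -0.0016] z [-0.0011 -0.0013 -1.    ]
[ 0.0002  0.0029 -0.0007] [-0.09 -0.04 -0.25]
```

View pics/side4.png

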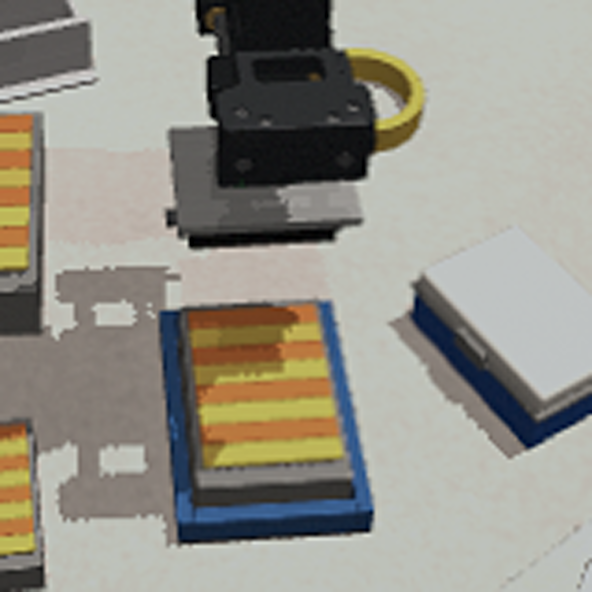

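View pics/top4.png

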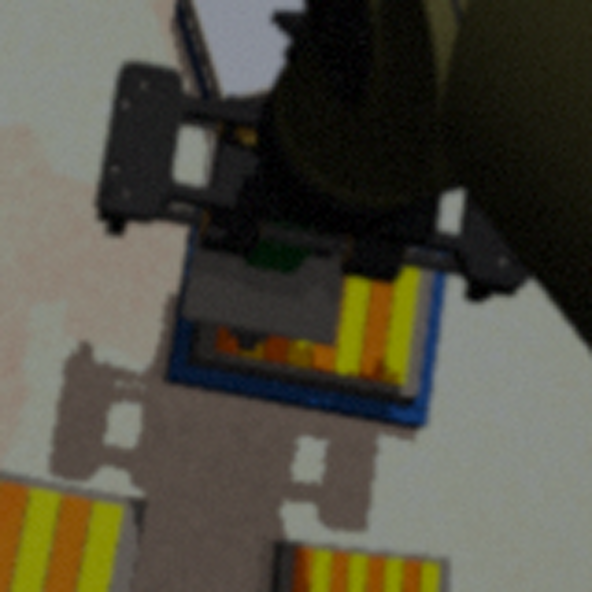

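carry_out:
  commands:
    - [0,0,0.005,0,0,0]
    - [0,0,0.015,0,0,0]
    - [0,0,0.028,0,0,0]
    - [0,0,0.04,0,0,0]
    - [0,0,0.048,0,0,0]
    - [0,0,0.054,0,0,0]
    - [0,0,0.057,0,0,0]
    - [0,0,0.059,0,0,0]
    - [0,0,0.061,0,0,0]
    - [0,0,0.062,0,0,0]
    - [0,0,0.063,0,0,0]
    - [0,0,0.064,0,0,0]

```text
clock: 8.9
tool_pos: [0.581, -0.165, 0.1132]
eef_rot: [0.125, 0.992, 0.0, 0.0]
contact_force: [0.7, -0.3, -2.7]
opening: 0.291
```

carry_out:
  commands:
    - [0,0,0.0005,0,0,0]
    - [0,0,0.001,0,0,0]
    - [0,0,0.0015,0,0,0]
    - [0,0,0.002,0,0,0]
    - [0,0,0.002,0,0,0]

```text
clock: 9.4
tool_pos: [0.5808, -0.165, 0.1109]
eef_rot: [0.125, 0.992, 0.0, -0.0]
contact_force: [-0.4, -0.7, -2.3]
opening: 0.295
```

carry_out:
  commands:
    - [0,0,0.0005,0,0,0]
    - [0,0,0.001,0,0,0]
    - [0,0,0.0015,0,0,0]
    - [0,0,0.002,0,0,0]
    - [0,0,0.002,0,0,0]

```text
clock: 9.9
tool_pos: [0.5808, -0.165, 0.1089]
eef_rot: [0.125, 0.992, 0.0, -0.0]
contact_force: [0.4, -0.0, -2.8]
opening: 0.289
```

carry_out:
  commands:
    - [0,0,0.0005,0,0,0]
    - [0,0,0.001,0,0,0]
    - [0,0,0.0015,0,0,0]
    - [0,0,0.002,0,0,0]
    - [0,0,0.002,0,0,0]

```text
clock: 10.4
tool_pos: [0.5808, -0.165, 0.1069]
eef_rot: [0.125, 0.992, 0.0, -0.0]
contact_force: [0.7, 0.8, -2.0]
opening: 0.291
```

carry_out:
  commands:
    - [0,0,0.0005,0,0,0]
    - [0,0,0.001,0,0,0]
    - [0,0,0.0015,0,0,0]
    - [0,0,0.0015,0,0,0]

```text
clock: 10.8
tool_pos: [0.5807, -0.165, 0.1054]
eef_rot: [0.125, 0.992, 0.0, -0.0]
contact_force: [0.1, 1.2, -3.1]
opening: 0.289
```

carry_out:
  commands:
    - [0,0,0.0005,0,0,0]
    - [0,0,0.001,0,0,0]
    - [0,0,0.0015,0,0,0]
    - [0,0,0.0015,0,0,0]

```text
clock: 11.2
tool_pos: [0.5809, -0.165, 0.1044]
eef_rot: [0.125, 0.992, -0.0, 0.0]
contact_force: [-0.6, 0.4, 2.5]
opening: 0.293
```

carry_out:
  commands:
    - [0,0,0.0005,0,0,0]
    - [0,0,0.001,0,0,0]
    - [0,0,0.0015,0,0,0]
    - [0,0,0.0015,0,0,0]

```text
clock: 11.6
tool_pos: [0.5809, -0.165, 0.1025]
eef_rot: [0.125, 0.992, 0.0, 0.0]
contact_force: [-0.2, 1.2, 2.6]
opening: 0.29
```

carry_out:
  commands:
    - [0,0,0.0005,0,0,0]
    - [0,0,0.001,0,0,0]
    - [0,0,0.001,0,0,0]
    - [0,0,0.001,0,0,0]

```text
clock: 12.0
tool_pos: [0.5809, -0.165, 0.1015]
eef_rot: [0.125, 0.992, 0.0, 0.0]
contact_force: [-1.4, -0.1, 2.4]
opening: 0.293
```

carry_out:
  commands:
    - [0,0,0.0005,0,0,0]
    - [0,0,0.0005,0,0,0]
    - [0,0,0.0005,0,0,0]

```text
clock: 12.3
tool_pos: [0.581, -0.1649, 0.1012]
eef_rot: [0.125, 0.992, 0.0, 0.0]
contact_force: [-0.8, 1.0, 4.8]
opening: 0.289
```

carry_out:
  commands:
    - [0,0,0.0005,0,0,0]
    - [0,0,0.0005,0,0,0]
    - [0,0,0.0005,0,0,0]

```text
clock: 12.6
tool_pos: [0.581, -0.1649, 0.1009]
eef_rot: [0.125, 0.992, 0.0, 0.0]
contact_force: [-1.5, 0.5, 5.7]
opening: 0.298
```

carry_out:
  commands:
    - [0,0,0.0005,0,0,0]
    - [0,0,0.0005,0,0,0]
    - [0,0,0.0005,0,0,0]

```text
clock: 12.9
tool_pos: [0.581, -0.1648, 0.1007]
eef_rot: [0.125, 0.992, 0.0, 0.0]
contact_force: [-1.7, 1.2, 9.3]
opening: 0.291
```

Run:
```python
from h import *
from plant import r
now([.5807,-.1652,.1],-14.4)
for n in ("side",):
  p=r.snapshot(n); a=p["img"][190:330,290:430]
  cv2.imwrite(f"pics/{n}5.png",cv2.resize(a,None,fx=4.2,fy=4.2,interpolation=cv2.INTER_CUBIC))
```

```text
12.9 pos [ 0.581  -0.1648  0.1007] F [-1.66  1.22  9.26] M [0.28 0.54 0.01] op 0.2913135896620287
tool y [2.488e-01 9.686e-01 1.000e-04] z [ 6.e-04 -0.e+00 -1.e+00]
[ 0.0002 -0.0004  0.0007] [ 0.01  0.03 -0.  ]
```

View pics/side5.png

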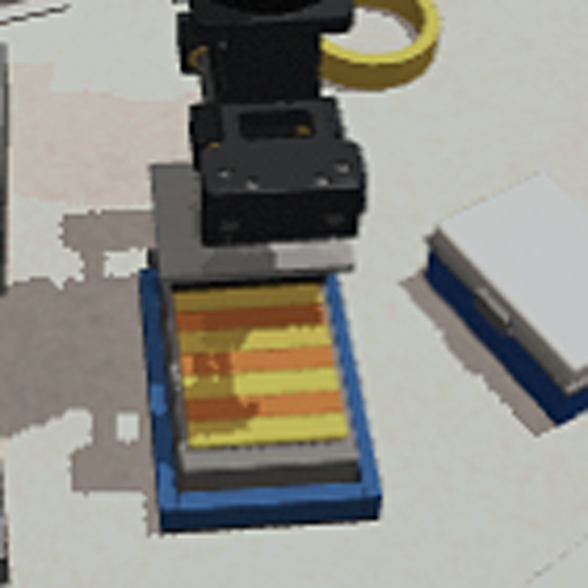

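carry_out:
  commands:
    - [0,-0.001,0,0,0,0]
    - [0,-0.002,0,0,0,0]
    - [0,-0.003,0,0,0,0]
    - [0,-0.004,0,0,0,0]
    - [0,-0.005,0,0,0,0]
    - [0,-0.006,0,0,0,0]
    - [0,-0.007,0,0,0,0]
    - [0,-0.008,0,0,0,0]

```text
clock: 13.75
tool_pos: [0.5794, -0.1715, 0.1007]
eef_rot: [0.125, 0.992, 0.001, 0.0]
contact_force: [-1.7, 1.8, 8.4]
opening: 0.291
```

carry_out:
  commands:
    - [0,-0.001,0.0001,0,0,0]
    - [0,-0.002,0.0001,0,0,0]
    - [0,-0.003,0.0001,0,0,0]
    - [0,-0.004,0.0001,0,0,0]
    - [0,-0.005,0.0001,0,0,0]
    - [0,-0.006,0.0001,0,0,0]
    - [0,-0.007,0.0001,0,0,0]
    - [0,-0.008,0.0001,0,0,0]
    - [0,-0.009,0.0001,0,0,0]
    - [0,-0.01,0.0001,0,0,0]
    - [0,-0.011,0.0001,0,0,0]
    - [0,-0.012,0.0001,0,0,0]

```text
clock: 14.95
tool_pos: [0.5766, -0.1825, 0.1007]
eef_rot: [0.125, 0.992, 0.001, 0.001]
contact_force: [-1.8, 2.5, 8.7]
opening: 0.288
```

carry_out:
  commands:
    - [0,-0.0015,0.0001,0,0,0]
    - [0,-0.003,0.0001,0,0,0]
    - [0,-0.0045,0.0001,0,0,0]
    - [0,-0.006,0.0001,0,0,0]
    - [0,-0.0075,0.0001,0,0,0]
    - [0,-0.009,0.0001,0,0,0]
    - [0,-0.0105,0.0001,0,0,0]
    - [0,-0.012,0.0001,0,0,0]
    - [0,-0.0135,0.0001,0,0,0]
    - [0,-0.015,0.0001,0,0,0]

```text
clock: 15.95
tool_pos: [0.5729, -0.1975, 0.1007]
eef_rot: [0.125, 0.992, 0.001, 0.001]
contact_force: [-1.8, 2.0, 10.0]
opening: 0.289
```

Run:
```python
from h import *
from plant import r
now([.5807,-.1652,.1],-14.4)
for n in ("top","wrist","side"):
  p=r.snapshot(n); a={"side":p["img"][190:330,290:430],"top":p["img"][150:260,360:490],"wrist":p["img"]}[n]
  cv2.imwrite(f"pics/{n}6.png",cv2.resize(a,None,fx=4.2,fy=4.2,interpolation=cv2.INTER_CUBIC) if n!="wrist" else a)
```

```text
15.95 pos [ 0.5729 -0.1975  0.1007] F [-1.76  2.   10.02] M [ 0.59  0.47 -0.05] op 0.28876817359479207
tool y [0.2479 0.9688 0.0018] z [ 0.0016  0.0014 -1.    ]
[0.0004 0.0332 0.0008] [0.1  0.07 0.05]
```

View pics/top6.png

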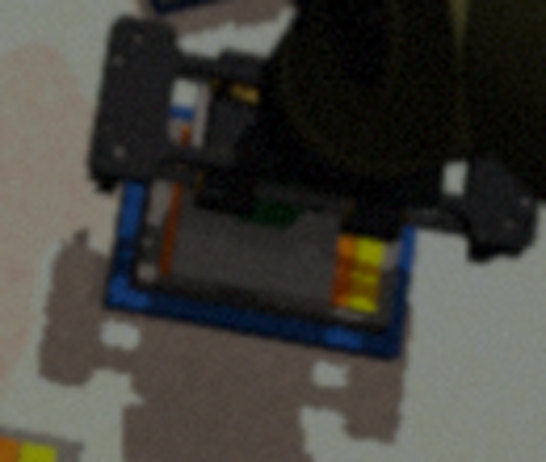

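View pics/wrist6.png

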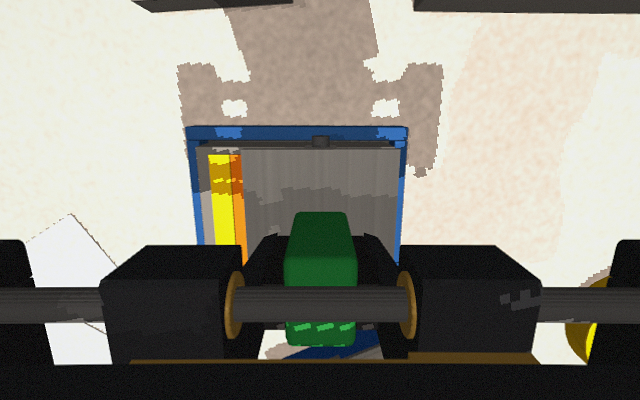

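View pics/side6.png

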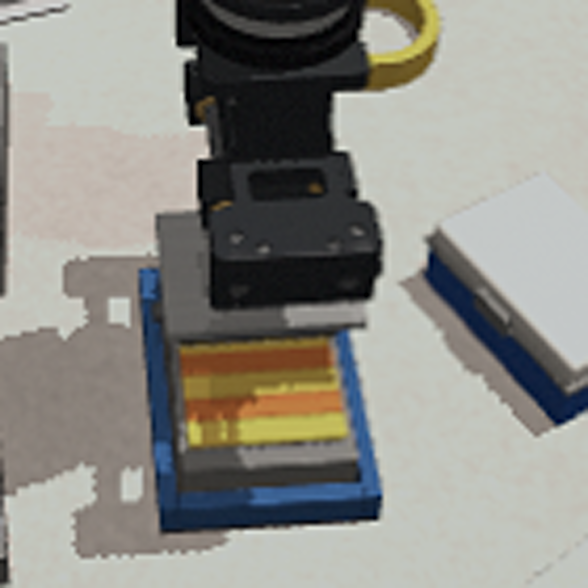

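carry_out:
  commands:
    - [0,-0.0015,0,0,0,0]
    - [0,-0.003,0,0,0,0]
    - [0,-0.0045,0,0,0,0]
    - [0,-0.006,0,0,0,0]
    - [0,-0.0075,0,0,0,0]
    - [0,-0.009,0,0,0,0]
    - [0,-0.0105,0,0,0,0]
    - [0,-0.012,0,0,0,0]
    - [0,-0.0135,0,0,0,0]
    - [0,-0.015,0,0,0,0]

```text
clock: 17.1
tool_pos: [0.569, -0.2127, 0.1007]
eef_rot: [0.125, 0.992, 0.0, 0.001]
contact_force: [-2.3, 1.4, 9.9]
opening: 0.289
```

carry_out:
  commands:
    - [0,-0.0015,0,0,0,0]
    - [0,-0.003,0,0,0,0]
    - [0,-0.0045,0,0,0,0]
    - [0,-0.006,0,0,0,0]
    - [0,-0.0075,0,0,0,0]
    - [0,-0.009,0,0,0,0]
    - [0,-0.0105,0,0,0,0]
    - [0,-0.012,0,0,0,0]
    - [0,-0.0135,0,0,0,0]
    - [0,-0.015,0,0,0,0]

```text
clock: 18.1
tool_pos: [0.5653, -0.2277, 0.1007]
eef_rot: [0.125, 0.992, 0.0, 0.001]
contact_force: [-1.1, 0.8, 9.1]
opening: 0.289
```

carry_out:
  commands:
    - [0,-0.0015,0,0,0,0]
    - [0,-0.003,0,0,0,0]
    - [0,-0.0045,0,0,0,0]
    - [0,-0.006,0,0,0,0]
    - [0,-0.0075,0,0,0,0]
    - [0,-0.009,0,0,0,0]
    - [0,-0.0105,0,0,0,0]
    - [0,-0.012,0,0,0,0]
    - [0,-0.0135,0,0,0,0]
    - [0,-0.015,0,0,0,0]

```text
clock: 19.1
tool_pos: [0.5615, -0.2426, 0.1007]
eef_rot: [0.125, 0.992, -0.0, 0.001]
contact_force: [-2.2, 0.8, 8.2]
opening: 0.294
```

carry_out:
  commands:
    - [0,-0.0012,0.0001,0,0,0]
    - [0,-0.0024,0.0001,0,0,0]
    - [0,-0.0036,0.0002,0,0,0]
    - [0,-0.0048,0.0002,0,0,0]
    - [0,-0.006,0.0002,0,0,0]
    - [0,-0.0072,0.0002,0,0,0]
    - [0,-0.0084,0.0002,0,0,0]
    - [0,-0.0096,0.0002,0,0,0]
    - [0,-0.0108,0.0002,0,0,0]
    - [0,-0.012,0.0002,0,0,0]

```text
clock: 20.1
tool_pos: [0.5586, -0.2541, 0.1006]
eef_rot: [0.125, 0.992, -0.0, 0.001]
contact_force: [-2.1, 0.4, 9.6]
opening: 0.292
```

carry_out:
  commands:
    - [0,-0.0012,0,0,0,0]
    - [0,-0.0024,0,0,0,0]
    - [0,-0.0036,0,0,0,0]
    - [0,-0.0048,0,0,0,0]
    - [0,-0.006,0,0,0,0]
    - [0,-0.007,0,0,0,0]
    - [0,-0.008,0,0,0,0]
    - [0,-0.009,0,0,0,0]
    - [0,-0.009,0,0,0,0]

```text
clock: 21.0
tool_pos: [0.5562, -0.2633, 0.1006]
eef_rot: [0.126, 0.992, -0.0, 0.001]
contact_force: [-1.9, -0.2, 10.6]
opening: 0.289
```

Run:
```python
from h import *
from plant import r
now([.5807,-.1652,.1],-14.4)
for n in ("top","wrist","side"):
  p=r.snapshot(n); a={"side":p["img"][190:330,290:430],"top":p["img"][150:260,360:490],"wrist":p["img"]}[n]
  cv2.imwrite(f"pics/{n}7.png",cv2.resize(a,None,fx=4.2,fy=4.2,interpolation=cv2.INTER_CUBIC) if n!="wrist" else a)
```

```text
21.0 pos [ 0.5562 -0.2633  0.1006] F [-1.87 -0.21 10.55] M [ 0.17  0.52 -0.  ] op 0.28870967112882856
tool y [ 2.491e-01  9.685e-01 -5.000e-04] z [ 1.4e-03 -9.0e-04 -1.0e+00]
[0.0007 0.1012 0.0006] [-0.03  0.09 -0.02]
```

View pics/side7.png

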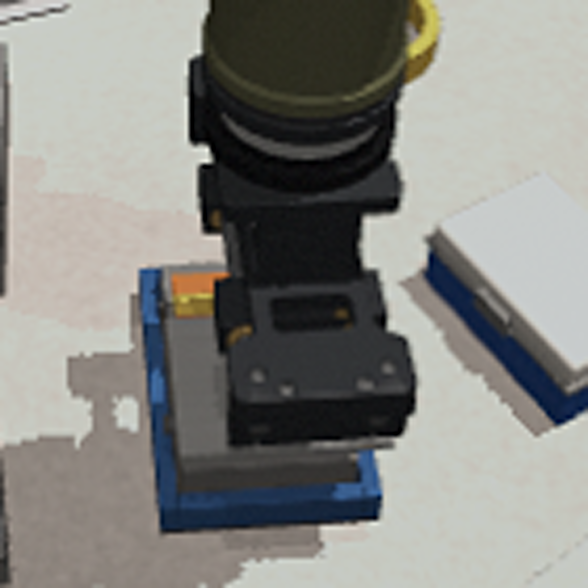

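View pics/wrist7.png

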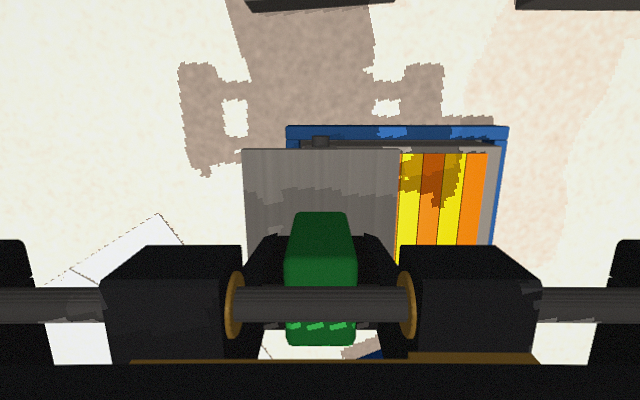

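carry_out:
  commands:
    - [0,0.001,0,0,0,0]
    - [0,0.003,0,0,0,0]
    - [0,0.006,0,0,0,0]
    - [0,0.009,0,0,0,0]
    - [0,0.012,0,0,0,0]
    - [0,0.015,0,0,0,0]
    - [0,0.018,0,0,0,0]
    - [0,0.021,0,0,0,0]
    - [0,0.024,0,0,0,0]
    - [0,0.027,0,0,0,0]
    - [0,0.03,0,0,0,0]

```text
clock: 22.25
tool_pos: [0.5637, -0.2344, 0.1006]
eef_rot: [0.126, 0.992, -0.001, 0.001]
contact_force: [-1.8, 0.9, 10.0]
opening: 0.292
```

carry_out:
  commands:
    - [0,0.003,0,0,0,0]
    - [0,0.006,0,0,0,0]
    - [0,0.009,0,0,0,0]
    - [0,0.012,0,0,0,0]
    - [0,0.015,0,0,0,0]
    - [0,0.018,0,0,0,0]
    - [0,0.021,0,0,0,0]
    - [0,0.024,0,0,0,0]
    - [0,0.027,0,0,0,0]
    - [0,0.03,0,0,0,0]
    - [0,0.033,0,0,0,0]
    - [0,0.036,0,0,0,0]

```text
clock: 23.45
tool_pos: [0.5727, -0.1994, 0.1006]
eef_rot: [0.126, 0.992, -0.0, 0.001]
contact_force: [-2.1, 0.1, 10.9]
opening: 0.289
```

carry_out:
  commands:
    - [0,0.003,0,0,0,0]
    - [0,0.006,0,0,0,0]
    - [0,0.009,0,0,0,0]
    - [0,0.012,0,0,0,0]
    - [0,0.015,0,0,0,0]
    - [0,0.018,0,0,0,0]
    - [0,0.021,0,0,0,0]
    - [0,0.024,0,0,0,0]
    - [0,0.027,0,0,0,0]
    - [0,0.03,0,0,0,0]
    - [0,0.033,0,0,0,0]
    - [0,0.034,0,0,0,0]

```text
clock: 24.65
tool_pos: [0.5813, -0.166, 0.1006]
eef_rot: [0.125, 0.992, -0.0, 0.001]
contact_force: [-1.2, 0.7, 10.7]
opening: 0.295
```

Uniform height and force both ways: home everywhere. Lift.

carry_out:
  commands:
    - [0,0,-0.002,0,0,0]
    - [0,0,-0.008,0,0,0]
    - [0,0,-0.018,0,0,0]
    - [0,0,-0.032,0,0,0]
    - [0,0,-0.047,0,0,0]
    - [0,0,-0.061,0,0,0]
    - [0,0,-0.071,0,0,0]
    - [0,0,-0.076,0,0,0]
    - [0,0,-0.077,0,0,0]
    - [0,0,-0.077,0,0,0]
    - [0,0,-0.077,0,0,0]

```text
clock: 25.75
tool_pos: [0.5801, -0.1659, 0.176]
eef_rot: [0.125, 0.992, 0.0, -0.001]
contact_force: [0.9, -0.1, -2.5]
opening: 0.292
```

Run:
```python
from h import *
from plant import r
now([.5044,.159,.177],-.6)
p=r.snapshot("side"); cv2.imwrite("pics/side8.png",cv2.resize(p["img"][120:320,240:440],None,fx=3,fy=3,interpolation=cv2.INTER_CUBIC))
p=r.snapshot("top"); cv2.imwrite("pics/top8.png",cv2.resize(p["img"][190:290,200:300],None,fx=6,fy=6,interpolation=cv2.INTER_CUBIC))
```

```text
25.75 pos [ 0.5801 -0.1659  0.176 ] F [ 0.87 -0.14 -2.45] M [ 0.04  0.01 -0.01] op 0.291754763862066
tool y [ 2.487e-01  9.686e-01 -1.000e-04] z [-1.3e-03  3.0e-04 -1.0e+00]
[ 0.1541  0.2959 -0.0008] [ 1.00e-02 -7.00e-02 -1.38e+01]
```

View pics/side8.png

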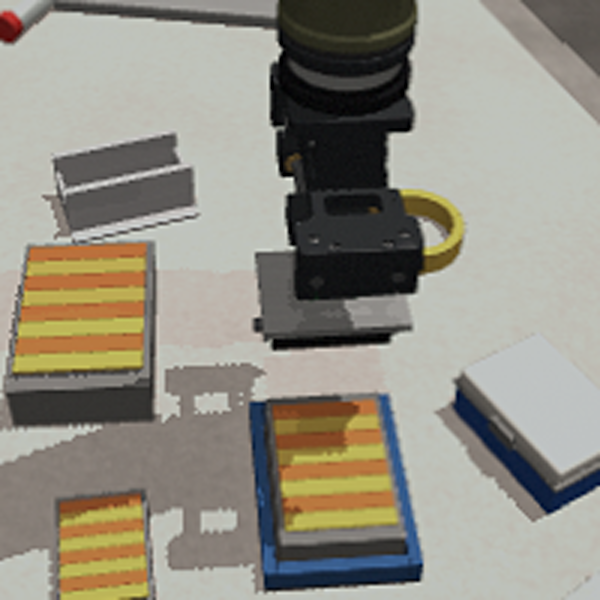

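View pics/top8.png

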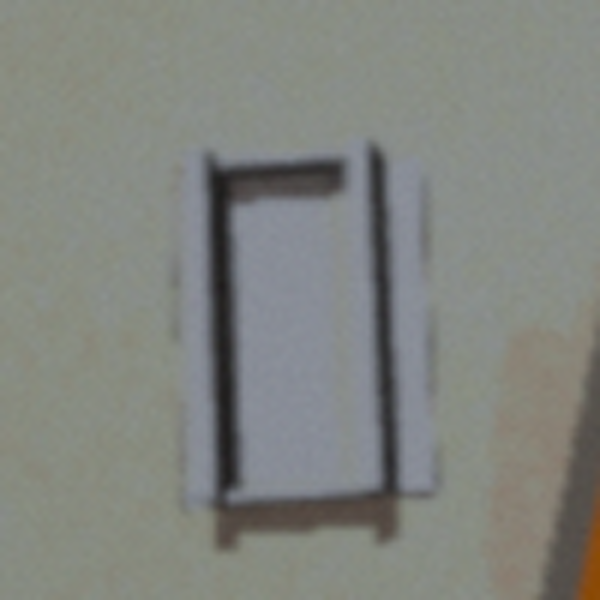

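Run:
```python
from h import *
from scipy.optimize import fsolve
def un(u,z):
    px=(np.array(u)+.5)/6-.5+[200,190]
    return fsolve(lambda v: (proj("top",[[v[0],v[1],z]])-px)[0],[.5,.16])
for u in [(208,155),(222,490),(349,150),(363,490),(370,145),(388,490)]: print(u,un(u,.05).round(4))
a,b=un((278,153),.05),un((292,490),.05); print(a,b,(a+b)/2,np.linalg.norm(a-b),np.degrees(np.arctan2(*(a-b)[::-1])))
```

```text
(208, 155) [0.5626 0.185 ]
(222, 490) [0.4483 0.1833]
(349, 150) [0.5613 0.1364]
(363, 490) [0.4455 0.1358]
(370, 145) [0.5626 0.1291]
(388, 490) [0.445  0.1274]
[0.56177733 0.16083431] [0.44690399 0.15967064] [0.50434066 0.16025247] 0.11487922916009252 0.5803869205316015
```

carry_out:
  commands:
    - [0.007,0.013,0,0,0,-1]
    - [0.021,0.04,0,0,0,-2]
    - [0.039,0.074,0,0,0,-4]
    - [0.057,0.109,0,0,0,-5.5]
    - [0.075,0.144,0,0,0,-7]
    - [0.093,0.178,0,0,0,-8.5]
    - [0.11,0.211,0,0,0,-10]
    - [0.126,0.241,0,0,0,-11.5]
    - [0.139,0.266,0,0,0,-12.5]
    - [0.149,0.285,0,0,0,-13.4]
    - [0.1546,0.2964,0,0,0,-13.8]
    - [0.1546,0.2964,0,0,0,-13.8]

```text
clock: 27.05
tool_pos: [0.5037, 0.1623, 0.1768]
eef_rot: [0.003, 1.0, 0.001, -0.0]
contact_force: [0.1, 0.7, -2.1]
opening: 0.291
```

carry_out:
  commands:
    - [0,0,0,0,0,0]
    - [0,0,0.004,0,0,0]
    - [0,0,0.014,0,0,0]
    - [0,0,0.026,0,0,0]
    - [0,0,0.037,0,0,0]
    - [0,0,0.043,0,0,0]
    - [0,0,0.046,0,0,0]
    - [0,0,0.046,0,0,0]

```text
clock: 27.85
tool_pos: [0.5044, 0.1596, 0.1301]
eef_rot: [0.005, 1.0, -0.0, -0.0]
contact_force: [-1.0, 0.0, -2.5]
opening: 0.292
```

Run:
```python
from h import *
from plant import r
now([.5044,.1595,.067],-.6)
p=r.snapshot("side"); cv2.imwrite("pics/side9.png",cv2.resize(p["img"][100:230,220:350],None,fx=4.5,fy=4.5,interpolation=cv2.INTER_CUBIC))
```

```text
27.85 pos [0.5044 0.1596 0.1301] F [-0.97  0.02 -2.47] M [-0.01 -0.09 -0.04] op 0.2921083802190144
tool y [ 1.040e-02  9.999e-01 -2.000e-04] z [-8.e-04 -2.e-04 -1.e+00]
[-0.0001 -0.0001  0.0631] [-0.01 -0.04  0.  ]
```

View pics/side9.png

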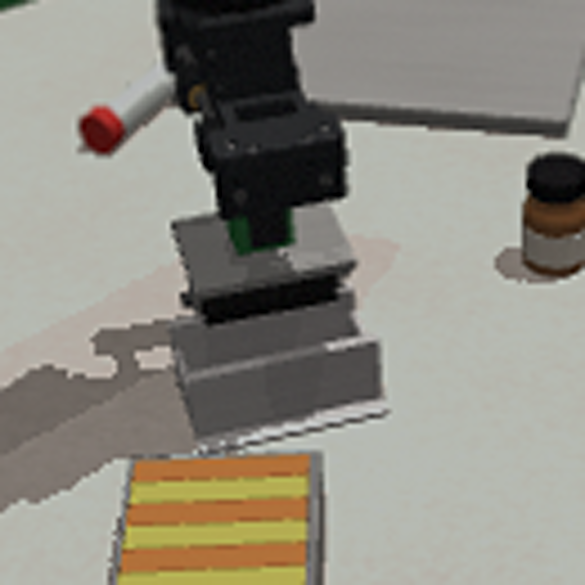

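carry_out:
  commands:
    - [0,0,0.004,0,0,0]
    - [0,0,0.01,0,0,0]
    - [0,0,0.016,0,0,0]
    - [0,0,0.022,0,0,0]
    - [0,0,0.028,0,0,0]
    - [0,0,0.034,0,0,0]
    - [0,0,0.034,0,0,0]

```text
clock: 28.6
tool_pos: [0.504, 0.1594, 0.0957]
eef_rot: [0.005, 1.0, -0.0, -0.001]
contact_force: [0.6, 0.3, -3.0]
opening: 0.288
```

carry_out:
  commands:
    - [0,0,0.004,0,0,0]
    - [0,0,0.008,0,0,0]
    - [0,0,0.013,0,0,0]
    - [0,0,0.018,0,0,0]
    - [0,0,0.022,0,0,0]
    - [0,0,0.026,0,0,0]
    - [0,0,0.026,0,0,0]

```text
clock: 29.3
tool_pos: [0.5043, 0.1595, 0.0701]
eef_rot: [0.005, 1.0, -0.0, -0.0]
contact_force: [-0.0, -1.4, -2.6]
opening: 0.29
```

carry_out:
  commands:
    - [0,0,0.001,0,0,0]
    - [0,0,0.002,0,0,0]
    - [0,0,0.003,0,0,0]
    - [0,0,0.0035,0,0,0]
    - [0,0,0.0035,0,0,0]

```text
clock: 29.8
tool_pos: [0.5046, 0.1596, 0.0671]
eef_rot: [0.005, 1.0, 0.0, 0.0]
contact_force: [-0.1, 0.3, -2.5]
opening: 0.291
```

carry_out:
  commands:
    - [0,0,0.0005,0,0,0]
    - [0,0,0.001,0,0,0]
    - [0,0,0.001,0,0,0]

```text
clock: 30.1
tool_pos: [0.5047, 0.1595, 0.067]
eef_rot: [0.005, 1.0, -0.0, 0.0]
contact_force: [-1.9, -0.4, 6.5]
opening: 0.29
```

Resting on the rails (force reversed). Release.

carry_out:
  commands:
    - [0,0,-0.0007,0,0,0]
    - [0,0,-0.0007,0,0,0]
    - [0,0,-0.0007,0,0,0]
    - [0,0,-0.0007,0,0,0]
    - [0,0,-0.0007,0,0,0]
    - [0,0,-0.0007,0,0,0]
    - [0,0,-0.0007,0,0,0]
    - [0,0,-0.0007,0,0,0]
    - [0,0,-0.0007,0,0,0]
    - [0,0,-0.0007,0,0,0]
  fingers: 0

```text
clock: 31.1
tool_pos: [0.5046, 0.1596, 0.0668]
eef_rot: [0.005, 1.0, 0.0, 0.0]
contact_force: [0.1, -0.6, -0.5]
opening: 0.999
```

carry_out:
  commands:
    - [0,0,-0.005,0,0,0]
    - [0,0,-0.015,0,0,0]
    - [0,0,-0.03,0,0,0]
    - [0,0,-0.05,0,0,0]
    - [0,0,-0.075,0,0,0]
    - [0,0,-0.1,0,0,0]
    - [0,0,-0.12,0,0,0]
    - [0,0,-0.135,0,0,0]
    - [0,0,-0.145,0,0,0]
    - [0,0,-0.15,0,0,0]
    - [0,0,-0.15,0,0,0]
    - [0,0,-0.15,0,0,0]

```text
clock: 32.3
tool_pos: [0.5042, 0.1594, 0.2163]
eef_rot: [0.005, 1.0, -0.0, -0.0]
contact_force: [-0.9, 1.3, -0.3]
opening: 0.998
```

Run:
```python
from h import *
from plant import r
now([.5044,.1595,.217],-.6)
p=r.snapshot("wrist"); cv2.imwrite("pics/w10.png",p["img"])
p=r.snapshot("side"); cv2.imwrite("pics/s10.png",cv2.resize(p["img"][110:210,230:330],None,fx=6,fy=6,interpolation=cv2.INTER_CUBIC))
for l in ["roller_grip","cradle_center"]: print(l,[(round(d["p"],2),np.round(d["xyz"],4).tolist()) for d in r.spot_point(p,l)][:3])
```

```text
32.3 pos [0.5042 0.1594 0.2163] F [-0.93  1.33 -0.25] M [ 0.07 -0.01 -0.03] op 0.9984269804170898
tool y [ 1.060e-02  9.999e-01 -4.000e-04] z [-9.e-04 -4.e-04 -1.e+00]
[-0.0002  0.0001 -0.0007] [-0.02 -0.05 -0.01]
roller_grip [(0.77, [0.5049, 0.1586, 0.0807])]
cradle_center [(0.81, [0.5078, 0.1568, 0.0483])]
```

View pics/w10.png

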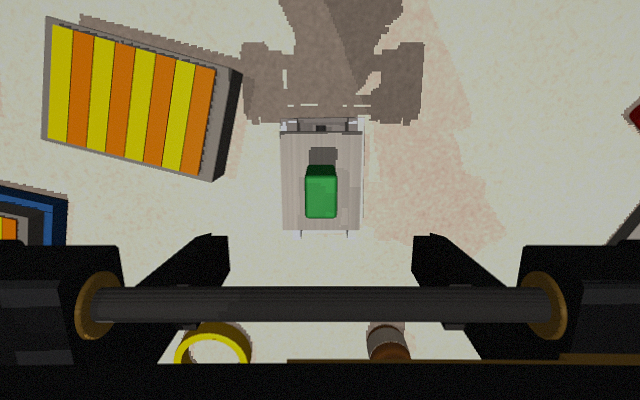

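View pics/s10.png

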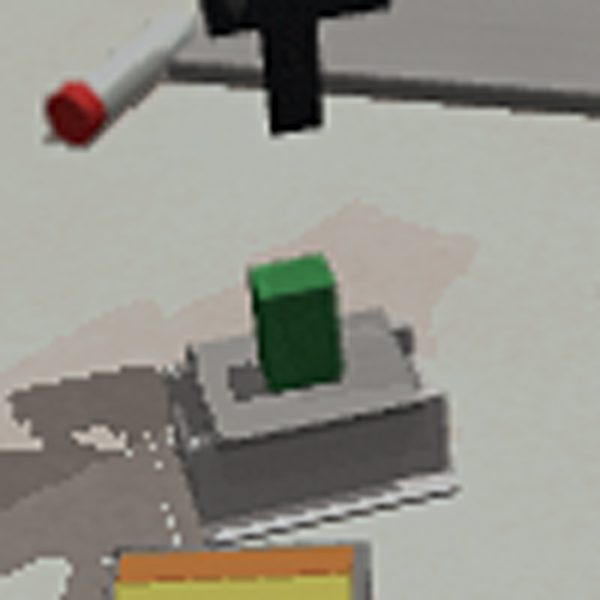

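```bash
python3 -c "
from plant import r
print(r.finish_job())"
```

```text
the job is handed in; nothing more can be done
None
```

I rolled the whole sealing sheet with the hand roller, hung the roller back in its cradle and let go. The job was handed in at about 32 s of the 67 s allowed. The system reports no verdict, so the results below come from my own readings.

- **Touch-down:** I took the roller from its cradle and lowered it onto the end of the sheet nearest the cradle. The force stayed near 5 N while that end band sank about 3 mm, then rose. I pressed to about 12 N.
- **Rolling:** I rolled about 101 mm to the other end and then back once over it. At the end of each move the push was 11–13.5 N, including the roller's 2.5 N weight, with the tool at a steady height of 100.6–100.7 mm. That even height and force is my evidence that all eight bands are home. I had no direct reading of the bands, and the pictures can't resolve a few millimetres of height.
- **Return:** As I set the roller down, the force reading reversed when the guard met the rails. After release, the pictures showed it seated and upright, with the gripper clear of it. The cradle's centre was at about (0.504, 0.160) by my own picture measurement, and I released the roller within 1 mm of that in plan.
- **Bystanders:** The arm did not go near the tape, jar or tip box, and they looked undisturbed in the pictures.

**Disagreements:**
- The roller needed about 0.5–1 mm more lowering than expected, probably because the handle slipped slightly in the grip while pressing.
- The network put the cradle's centre about 5 mm from my own measurement.

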